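# Roll a tube blank mark-up and load it in the laser cradle

### The arm

A 6-joint arm with a two-finger parallel gripper is mounted at the origin on the work surface. World frame = base frame: x ahead of the robot, y to its left, z up, the work surface at z = 0. Lengths are in m, angles in rad, forces in N, time in s.
With the tool pointing down it reaches from about 0.4 to 0.825 m from the base axis. Payload 7 kg.
Tool frame: the origin (TCP) lies at the very end of the fingers, on their centre line; the grasp point (between the pads) lies 19 mm behind it (arm.grasp_offset is the distance from the TCP to the grasp point, in m); z points along the fingers, y is the line along which they close (so a half turn about z gives the same grasp; the last joint's range is limited). The gripper opens to 88 mm and grips with 3 to 60 N. Pads are 19 mm wide; open, the fingers measure 130 mm over their backs; the gripper's body (78 mm by 193 mm) begins 47 mm behind the grasp point.
Start: joints at [-0.952, 0.359, 0.012, 0, -1.224, -0.288], TCP at [0.219, -0.638, 0.195] pointing down, gripper open.
Joint ranges: [-3.07, 3.07], [-1.43, 2.12], [-1.02, 1.25], [-3.03, 1.67], [-3.05, -0], [-3.03, 3.03]. Speed limits (rad/s): [2.39, 2.39, 3.01, 3.14, 3.14, 3.14].

### API

Orientations are given as [roll, pitch, yaw] about the fixed x, y, z axes, in that order (R = Rz(yaw) Ry(pitch) Rx(roll)).
In Python, from station import get_state, cams, arm, nets gives the robot as it stands.
- The arm moves only by the shell command python3 -m creep 'ROWS' [FORCE]. ROWS is a JSON object of lists of equal length, an entry for each row: "translation": the shift along the world's x, y, z in mm, a list of three; "spin": the turn about the world's z in rad; "gripper": the opening, from 0 (shut) to 1 (fully open). In form: {"translation": [[dx, dy, dz], ...], "spin": [spin, ...], "gripper": [gripper, ...]}. A call has 1 to 8 rows; each row shifts and turns the commanded pose from where the row before left it; what a row does not reach is not made up. A row lasts 1/10 s, in which the tool goes at most 50 mm and 8.59 degrees, less where a joint would pass 70% of its speed; a pose out of reach is approached as far as the arm can. A call is refused whole if a number of a shift passes 50 or a number of a turn 0.15, either way. A call with a gripper value outside its range is refused whole. The fingers move at their own pace and stop on an object; FORCE is the grip in N (left out, the last holds). Time passes only in rows, so rows that do not move let the fingers close. It gives the time, the measured TCP pose, the force, the opening and the grip force at its end, in the units of the state.
- get_state(): the state, without advancing time (a new reading comes with each control period).
- cams.grab_frame(name): name is "side" or "top" or "wrist"; returns a dict with "img" (400x640x3 uint8, red, green, blue), "mtx" (3x3 intrinsics, pixels), "D" ([k1, k2, p1, p2, k3] as OpenCV has them; the pictures are not rectified), "R" (3x3) and "t" (3): a world point X has camera coordinates R X + t. Camera axes: x right, y down, z forward; pixel columns grow to the right and rows downward; lengths in m; the calibration is good to about 2 mm. A picture is of the moment at which its call begins. There is no depth.
- arm.job_done(): hands the job in; it is judged then, once.
Trained networks look in the newest picture that a camera, given by its name, has taken for a name from the list of things; names that differ only in an ending like _2 or _b are one class to them, and where a whole thing is asked for, a point or a joint stands for the part that bears it (a point fixed in the world has none). Each returns a list of dicts, best first, with "confidence" (0 to 1); they miss things now and then, are a little off and sometimes report something else, mostly with a low value. They report only what shows in the picture. A call takes as long as a camera call. They do not tell look-alikes from the thing itself.
- nets.search_frame(camera, label): "centre" ([x, y, z] in m, in world coordinates, good to about 4 mm: the middle of the surface that is visible of it).
- nets.pinpoint(camera, label): "centre" ([x, y, z] in m, in world coordinates, good to about 4 mm: a listed point, or the origin of a listed thing).
The state is a dict: "t": time; "q": joint angles; "qd": joint speeds; "joint_efforts": joint torques, N m; "eef_pos": TCP position; "ee_rot": TCP orientation; "force": force on the tool from outside, world axes, zero at the start; "moment": the same for the moment, N m; "width": finger opening in m; "gripper_force": force on a finger pad.
Only numpy, scipy, OpenCV 4.12 (cv2) and the standard library are available. Lean on these libraries where they do the work, as an engineer would, in place of code of your own. Each camera call takes 0.05 s, during which the arm holds its last target. There are 200 camera calls.

### The job

Take the aluminium tube from the black V-stand, lay it down flat on the black rubber mat and let go, then turn it by rolling it along the mat until its blue strip faces straight up. Then pick it up again and lay it in the two yellow V-supports of the laser cradle, centred lengthwise, blue strip still straight up. Turn it only on the mat, never in the air, set it down rather than dropping it, and leave the jar, the wrench and the blue offcut where they are.

Things in the scene. Friction and masses are not known exactly. Their poses are not given: they have to be found in the camera images.
- tube: Aluminium tube, closed ends, 32 mm in diameter, 180 mm long. Origin at the middle of its axis, x along it; z points out through the middle of the blue strip (140 x 10 mm, along the tube); a thin red line on the reverse (-z). On each dark end face a blue radial bar points to the strip. Starts in the stand, strip about 126 degrees from straight up, to either side.
- stand: Starting stand, fixed: two black V-supports on a wooden base 150 x 90 x 10 mm. Origin: middle of the base's underside, x along the tube's axis, z up. The 90-degree Vs, each 14 mm thick along x, 64 mm wide, 64 mm high, stand at x = -45 and +45 mm (76 mm clear between). A tube lying in both has its axis 60 mm above the bench.
- cradle: Laser cradle, fixed: same shape, sizes and axes as the stand, but yellow V-supports on a dark steel base. Origin: middle of the base's underside, x along the axis of a tube lying in both Vs, z up. A seated tube's axis is 60 mm above the bench at y = 0; either end may be at +x. Centred: the tube's middle at x = 0.
- mat: Black rubber mat fixed flat on the bench, 240 x 240 x 4 mm, sides along the world x and y. Origin at the middle of its underside. A tube lying on it has its axis 20 mm above the bench.
- jar: Amber glass jar with a black lid, 52 mm in diameter, 70 mm high. Origin at the middle of its underside. Leave alone.
- wrench: Steel wrench lying on the bench, about 180 mm long along its x. Leave alone.
- offcut: Blue steel offcut plate, 115 x 60 x 6 mm, lying on the bench. Origin at its underside, 12 mm from its middle. Leave alone.
Mind the look-alikes: they are no part of the job. There is more than one size of the tube; the job needs the smaller.

How it is judged:
By the outcome, as a careful person would: the job done as asked, in the order asked, and still so for the second after the job is handed in, with the robot touching nothing.
It also fails if it takes over 51 s, if anything falls off the work surface, if the arm or the gripper's body presses on something with over 40 N, if the wrist force passes 120 N, or if a joint passes its speed limit or range.

## Working session

There is one attempt and no reset: what is moved stays moved. The work goes in short steps, Python scripts to look and compute and a shell command to move; the robot and the scene stay as the last step left them, time stands still between calls to the robot, and variables do not carry over. Pictures are saved under pics/ and viewed, at most 13 in all, crops included, and the job is handed in when it is done.

```bash
mkdir -p pics; ls
cat > h.py <<'E'
import numpy as np, cv2
from station import get_state, cams, arm, nets
def grab(n,save=None):
    f=cams.grab_frame(n)
    if save: cv2.imwrite('pics/'+save,f['img'][:,:,::-1])
    return f
def proj(f,X):
    X=np.atleast_2d(np.array(X,float)); r,_=cv2.Rodrigues(np.array(f['R'],float))
    return cv2.projectPoints(X,r,np.array(f['t'],float),np.array(f['mtx'],float),np.array(f['D'],float))[0].reshape(-1,2)
def ray(f,uv):
    p=cv2.undistortPoints(np.array(uv,float).reshape(-1,1,2),np.array(f['mtx'],float),np.array(f['D'],float)).reshape(-1,2)
    R=np.array(f['R'],float); d=np.c_[p,np.ones(len(p))]@R; o=-R.T@np.array(f['t'],float); return o,d
def onz(f,uv,z):
    o,d=ray(f,uv); return o+d*((z-o[2])/d[:,2])[:,None]
def tri(f,u,g,v):
    o1,d1=ray(f,u); o2,d2=ray(g,v); out=[]
    for a,b in zip(d1,d2):
        s=np.linalg.lstsq(np.c_[a,-b],o2-o1,rcond=None)[0]; p,q=o1+a*s[0],o2+b*s[1]; out.append(np.r_[(p+q)/2,np.linalg.norm(p-q)])
    return np.array(out)
E
python3 - <<'E'
from h import *
np.set_printoptions(precision=3,suppress=True)
fs={n:grab(n,n+'0.png') for n in('top','side')}
cv2.imwrite('pics/both0.png',np.vstack([cv2.resize(fs[n]['img'][:,:,::-1],(480,300)) for n in fs]))
for n in fs:
  for l in ('tube','stand','cradle','mat','jar','wrench','offcut'):
    for k in nets.pinpoint(n,l)[:3]: print(n,l,round(k['confidence'],2),np.array(k['centre']),proj(fs[n],k['centre'])[0].round())
print(get_state())
E
```

```text
pics
top tube 0.97 [0.486 0.489 0.02 ] [170. 254.]
top tube 0.86 [0.434 0.275 0.061] [246. 271.]
top stand 0.91 [ 0.432  0.272 -0.001] [251. 272.]
top cradle 0.63 [ 0.497 -0.257  0.004] [443. 244.]
top mat 0.61 [ 0.526 -0.01  -0.001] [353. 236.]
top jar 0.64 [ 0.712 -0.24   0.001] [431. 169.]
top jar 0.63 [ 0.503 -0.259  0.003] [443. 242.]
top wrench 0.85 [0.78  0.001 0.004] [346. 148.]
top wrench 0.31 [ 0.525 -0.011  0.001] [353. 236.]
top offcut 0.92 [0.674 0.265 0.001] [254. 186.]
side tube 0.82 [0.435 0.274 0.059] [310. 282.]
side tube 0.63 [0.485 0.493 0.02 ] [228. 340.]
side stand 0.73 [0.435 0.274 0.004] [310. 292.]
side cradle 0.71 [ 0.5   -0.26   0.003] [411. 164.]
side mat 0.61 [ 0.53  -0.009 -0.001] [352. 207.]
side jar 0.54 [ 0.711 -0.242  0.001] [354. 136.]
side wrench 0.55 [ 0.778  0.008 -0.003] [286. 168.]
side wrench 0.46 [ 0.529 -0.008  0.001] [352. 207.]
side offcut 0.86 [0.672 0.257 0.004] [250. 235.]
{'t': 0.8, 'q': array([-0.952,  0.359,  0.012,  0.   , -1.224, -0.288]), 'qd': array([-0.001,  0.001,  0.001,  0.   ,  0.001, -0.   ]), 'joint_efforts': array([  0.   , -58.228,  29.328,   7.002,   0.013,  -0.   ]), 'eef_pos': array([ 0.219, -0.638,  0.195]), 'ee_rot': array([-3.142, -0.   , -2.811]), 'force': array([-0.339, -0.333,  0.288]), 'moment': array([0.019, 0.02 , 0.042]), 'gripper_force': 0.0, 'width': 0.08740646891024496}
```

View pics/top0.png

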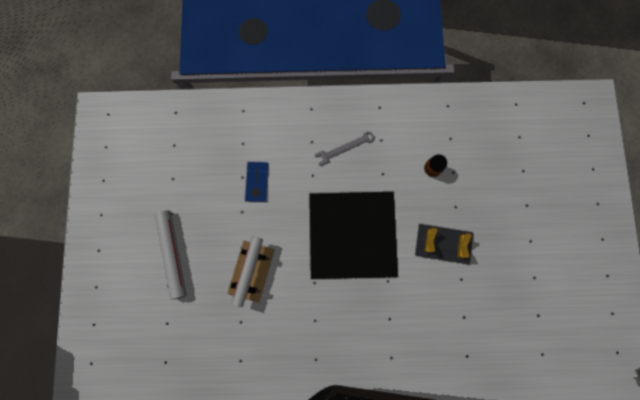

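View pics/side0.png

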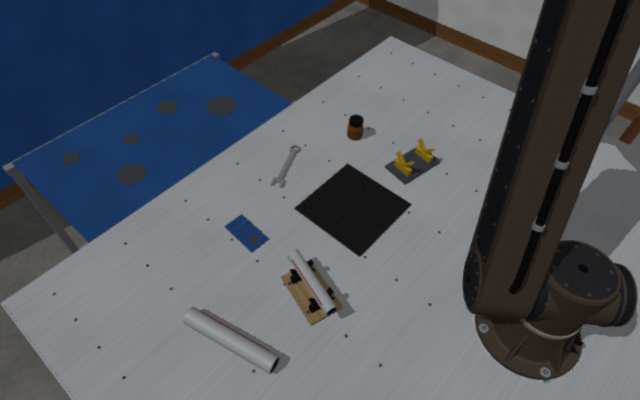

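Seen so far: the top view has a long tube flat on the bench at (170,254), a short tube in the wooden stand at (247,271), the cradle at (445,243) and the mat at (353,236). The side view has the same tubes at (228,340) and (310,282). There are two candidates, and the short one in the black V-stand fits the description, so I'll check it in a close crop.

Run:
```python
import cv2,numpy as np
a=cv2.imread('pics/top0.png')[200:310,150:290]; b=cv2.imread('pics/side0.png')[240:380,175:345]
a=cv2.resize(a,(400,314),interpolation=cv2.INTER_CUBIC); b=cv2.resize(b,(400,329),interpolation=cv2.INTER_CUBIC)
c=np.zeros((329,800,3),np.uint8); c[:314,:400]=a; c[:,400:]=b
cv2.imwrite('pics/crop1.png',cv2.resize(cv2.convertScaleAbs(c,alpha=1.2),(800,329)))
```

```text
(no output)
```

View pics/crop1.png

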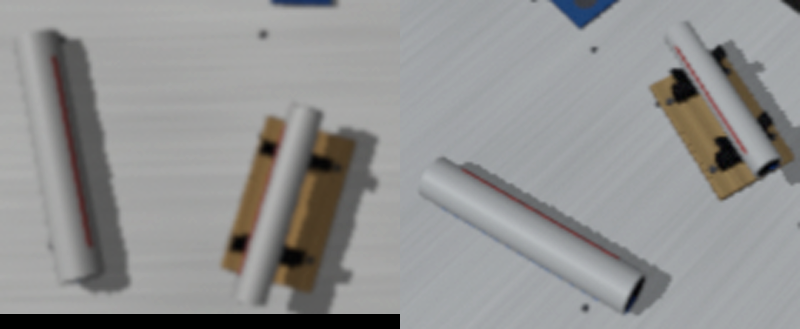

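The crop settles it. The short tube, in the stand at top (248,271), has its red line on the +y side. Its strip therefore faces down on the -y side and has to roll that edge up. The long tube at (170,254) is the decoy. Now I'll travel to the stand, taking wrist pictures on the way.

```bash
cat > snap.py <<'E'
import sys,pickle
from h import *
n=sys.argv[1]; f=grab('wrist',n+'.png'); s=get_state(); pickle.dump((f,s),open('pics/'+n+'.pkl','wb'))
R=np.array(f['R']); print('cam',(-R.T@np.array(f['t'])).round(3),'axis',R[2].round(2),'right',R[0].round(2),s['t'],s['eef_pos'].round(4),s['ee_rot'].round(3))
for l in sys.argv[2:]:
    for k in nets.pinpoint('wrist',l)[:2]: print(l,round(k['confidence'],2),np.array(k['centre']).round(3),proj(f,k['centre'])[0].round())
E
python3 -m creep '{"translation":[[28,41,0],[28,41,0],[28,41,0],[28,41,0],[28,41,0],[28,41,0],[28,41,0],[28,41,0]],"spin":[0,0,0,0,0,0,0,0],"gripper":[1,1,1,1,1,1,1,1]}'
python3 snap.py w1 cradle mat
python3 -m creep '{"translation":[[0,49,0],[0,49,0],[0,49,0],[0,49,0],[0,49,0],[0,49,0],[0,49,0]],"spin":[-0.04,-0.04,-0.04,-0.04,-0.04,-0.04,-0.04],"gripper":[1,1,1,1,1,1,1]}'
python3 snap.py w2 cradle mat
python3 -m creep '{"translation":[[0,48,0],[0,48,0],[0,48,0],[0,48,0],[0,48,0]],"spin":[-0.06,-0.06,-0.06,-0.06,-0.06],"gripper":[1,1,1,1,1]}'
python3 snap.py w3 tube stand
```

```text
t: 1.6
eef_pos: [0.4441, -0.3086, 0.1958]
ee_rot: [-3.141, 0.001, -2.811]
force: [1.3, -1.7, 0.8]
width: 0.0876
gripper_force: 0.0
cam [ 0.369 -0.335  0.384] axis [ 0.28  0.1  -0.95] right [-0.32  0.95 -0.  ] 1.65 [ 0.4478 -0.3043  0.1959] [-3.141e+00  3.000e-03 -2.808e+00]
cradle 0.67 [ 0.495 -0.257  0.001] [345. 216.]
t: 2.45
eef_pos: [0.4429, 0.0336, 0.1958]
ee_rot: [3.141, 0.001, -3.094]
force: [1.1, 0.2, -0.2]
width: 0.0876
gripper_force: 0.0
cam [0.363 0.03  0.384] axis [ 0.3   0.01 -0.95] right [-0.05  1.   -0.  ] 2.5 [0.4438 0.0391 0.196 ] [ 3.140e+00  2.000e-03 -3.094e+00]
cradle 0.71 [ 0.498 -0.257  0.001] [106. 199.]
mat 0.73 [ 0.524 -0.01   0.001] [287. 225.]
t: 3.1
eef_pos: [0.4439, 0.2727, 0.1956]
ee_rot: [3.141, 0.0, 2.888]
force: [1.4, -0.3, 1.0]
width: 0.0876
gripper_force: 0.0
cam [0.367 0.293 0.384] axis [ 0.29 -0.07 -0.95] right [0.25 0.97 0.  ] 3.15 [0.445  0.2784 0.1952] [3.140e+00 1.000e-03 2.886e+00]
tube 0.94 [0.434 0.27  0.061] [316. 172.]
tube 0.81 [0.484 0.49  0.022] [500. 161.]
stand 0.73 [ 0.435  0.274 -0.001] [320. 162.]
```

Run:
```python
import cv2,numpy as np
a=cv2.imread('pics/w3.png')[20:320,120:520]; b=cv2.imread('pics/w1.png')[60:360,160:560]
cv2.imwrite('pics/c2.png',np.hstack([cv2.convertScaleAbs(i,alpha=1.3) for i in(a,b)]))
```

```text
(no output)
```

View pics/c2.png

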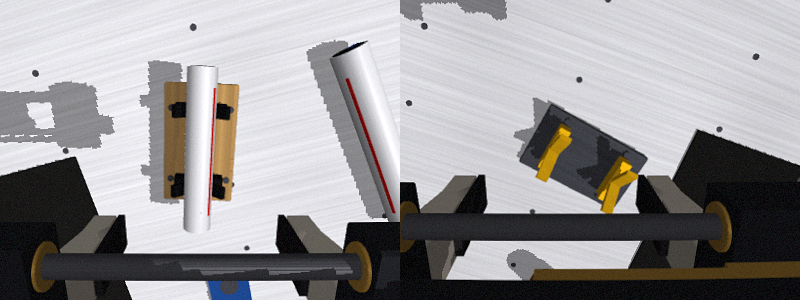

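```bash
cat > m1.py <<'E'
from h import *; import pickle
from scipy.optimize import least_squares
np.set_printoptions(precision=4,suppress=True)
f,s=pickle.load(open('pics/w3.pkl','rb')); img=f['img'].astype(int)
L=[];Rr=[]
for r in range(108,210,4):
    row=img[r]; sat=(row.max(1)-row.min(1)); w=sat>0.25*row.max(1)
    c=np.arange(300,345); ok=~w[c]; run=[x for x,o in zip(c,ok) if o]
    lw=[x for x in range(280,322) if w[x]]; rw=[x for x in range(322,365) if w[x]]
    if lw and rw: L.append((max(lw)+1,r)); Rr.append((min(rw)-1,r))
print(L[::3],Rr[::3])
# left edges (wood-tube), rights may be red line; use left only + ends
def circ(p,e):
    x,y,z,yaw=p; a=np.array([np.cos(yaw),np.sin(yaw),0]); b=np.array([-a[1],a[0],0]); t=np.linspace(0,2*np.pi,72)
    return np.array([x,y,z])+a*e*.09+.016*(np.cos(t)[:,None]*b+np.sin(t)[:,None]*np.array([0,0,1]))
def hull(p): return cv2.convexHull(np.vstack([proj(f,circ(p,e)) for e in(-1,1)]).astype(np.float32))
pts=[(l[0]-.5,l[1]) for l in L]+[(321.5,85.5),(317,253)]
def res(p): h=hull([p[0],p[1],.06,p[2]]); return [cv2.pointPolygonTest(h,(float(u),float(v)),True) for u,v in pts]
o=least_squares(res,[.434,.272,-.27],loss='soft_l1'); print('tube',o.x,np.array(o.fun)[[0,-2,-1]])
im=f['img'][:,:,::-1].copy(); cv2.polylines(im,[hull([o.x[0],o.x[1],.06,o.x[2]]).astype(int)],True,(0,255,0),1)
# cradle
g,_=pickle.load(open('pics/w1.pkl','rb')); gr=cv2.cvtColor(g['img'],cv2.COLOR_RGB2GRAY)
c=np.array([[311,163],[408,218],[280,222]],np.float32).reshape(-1,1,2); cv2.cornerSubPix(gr,c,(4,4),(-1,-1),(3,50,.01)); c=c.reshape(-1,2)
P=onz(g,c,.01); print('corners',c,P,'long',np.linalg.norm(P[0]-P[1]),'short',np.linalg.norm(P[0]-P[2]))
mid=(P[1]+P[2])/2; d=P[1]-P[0]; print('cradle',mid,np.arctan2(d[1],d[0]))
cv2.imwrite('pics/fit.png',im[60:280,220:420])
# tube z from two views with net
T=[grab(n) for n in('top','side')]
pt=nets.pinpoint('top','tube'); ps=nets.pinpoint('side','tube'); 
a=min(pt,key=lambda k:abs(k['centre'][1]-.27))['centre']; b=min(ps,key=lambda k:abs(k['centre'][1]-.27))['centre']; print(a,b)
print('tri',tri(T[0],proj(T[0],a),T[1],proj(T[1],b)))
E
python3 m1.py
```

```text
[(307, 108), (306, 120), (305, 132), (306, 144), (305, 156), (305, 168), (305, 180), (304, 192), (304, 204)] [(333, 108), (332, 120), (332, 132), (331, 144), (331, 156), (330, 168), (329, 180), (329, 192), (328, 204)]
tube [ 0.4356  0.2727 -0.2706] [1.9203 0.1911 0.2768]
corners [[309.7332 161.1222]
 [407.6598 218.3107]
 [278.8303 220.7941]] [[ 0.4376 -0.3264  0.01  ]
 [ 0.4682 -0.1786  0.01  ]
 [ 0.5274 -0.3403  0.01  ]] long 0.15097173074006698 short 0.09088362046275532
cradle [ 0.4978 -0.2594  0.01  ] 1.3666229726370158
[0.5251, -0.0075, -0.0003] [0.4352, 0.2728, 0.0565]
tri [[ 0.6146 -0.0086 -0.5547  0.1099]]
```

View pics/fit.png

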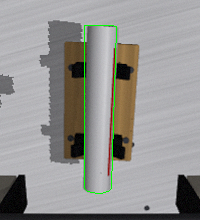

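The overlay matches the outline: tube at (0.4356, 0.2727), yaw -0.271, and its axis height agrees with 60 mm in three views. The cradle's base measures 151 x 91 mm against the given 150 x 90.

```bash
python3 -c "
from h import *
s=get_state();print(s['t'],s['eef_pos'].round(4),s['ee_rot'].round(4),s['force'].round(2))"
```

```text
3.45 [0.4437 0.2708 0.1954] [-3.1413e+00 -1.0000e-04  2.8908e+00] [-0.43 -0.54  0.51]
```

```bash
python3 -m creep '{"translation":[[-4,1,-40],[-4,1,-45],[0,0,-40],[0,0,-18],[0,0,-5],[0,0,0],[0,0,0]],"spin":[-0.01,-0.01,0,0,0,0,0],"gripper":[1,1,1,1,1,1,0.8]}' 15
python3 -m creep '{"translation":[[0,0,0],[0,0,0],[0,0,0],[0,0,0],[0,0,0]],"spin":[0,0,0,0,0],"gripper":[0.3,0.2,0.2,0.2,0.2]}' 15
```

```text
t: 4.15
eef_pos: [0.4362, 0.2749, 0.0488]
ee_rot: [3.14, 0.001, 2.872]
force: [0.2, 0.0, -0.1]
width: 0.0841
gripper_force: 0.0
t: 4.65
eef_pos: [0.4352, 0.2747, 0.0475]
ee_rot: [3.141, 0.0, 2.873]
force: [-0.2, -0.6, -0.7]
width: 0.0454
gripper_force: 0.0
```

```bash
python3 -m creep '{"translation":[[0,0,0],[0,0,0],[0,0,0],[0,0,0],[0,0,0],[0,0,0]],"spin":[0,0,0,0,0,0],"gripper":[0.2,0.2,0.2,0.2,0.2,0.2]}' 15
```

```text
t: 5.25
eef_pos: [0.4352, 0.2746, 0.0473]
ee_rot: [-3.142, -0.0, 2.872]
force: [-0.1, 0.5, -0.4]
width: 0.0181
gripper_force: 0.0
```

```bash
python3 snap.py w4 tube
python3 - <<'E'
from h import *
a=grab('side')['img'][200:350,220:420,::-1]; w=cv2.imread('pics/w4.png')
o=np.zeros((300,800,3),np.uint8); o[:,:400]=cv2.resize(a,(400,300),interpolation=cv2.INTER_CUBIC); o[:,400:]=cv2.convertScaleAbs(w[100:400,120:520],alpha=1.3); cv2.imwrite('pics/c3.png',o)
E
```

```text
cam [0.358 0.296 0.236] axis [ 0.29 -0.08 -0.95] right [ 0.27  0.96 -0.  ] 5.3 [0.4352 0.2746 0.0473] [-3.142 -0.     2.872]
tube 0.85 [0.436 0.27  0.059] [314. 239.]
tube 0.6 [0.483 0.489 0.024] [607. 202.]
```

View pics/c3.png

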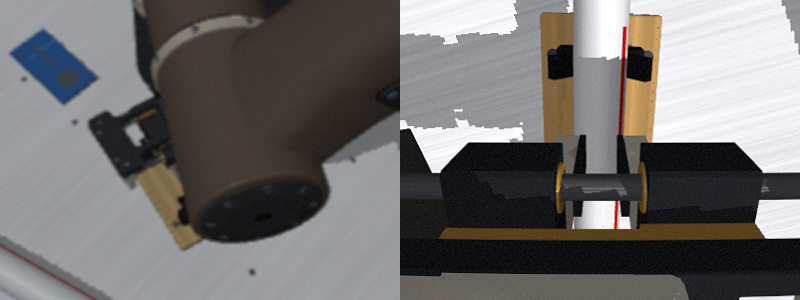

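The side view is blocked by the arm. In the wrist view the fingers sit around the tube at crop (600,190), and the red line hasn't moved. The reported width doesn't fit that, so I'll look closer.

Run:
```python
import cv2,pickle
from h import *
w=cv2.imread('pics/w4.png')[200:350,230:410]
cv2.imwrite('pics/c4.png',cv2.convertScaleAbs(cv2.resize(w,(720,600),interpolation=cv2.INTER_CUBIC),alpha=1.8,beta=20))
f,s=pickle.load(open('pics/w4.pkl','rb')); s=get_state(); print(s['t'],s['width'],s['gripper_force'])
e=s['eef_pos']; y=s['ee_rot'][2]; 
for z in(.047,.066,.076): 
  for sg in(-.016,.016): print(z,sg,proj(f,[e[0]-np.sin(y)*sg,e[1]+np.cos(y)*sg,z]))
```

```text
5.4 0.017552537127202603 0.0
0.047 -0.016 [[344.38422694 227.6445414 ]]
0.047 0.016 [[297.27621555 227.66604212]]
0.066 -0.016 [[346.65135197 239.62374296]]
0.066 0.016 [[294.96496598 239.64667615]]
0.076 -0.016 [[348.02965969 246.91164882]]
0.076 0.016 [[293.55984449 246.93538248]]
```

View pics/c4.png

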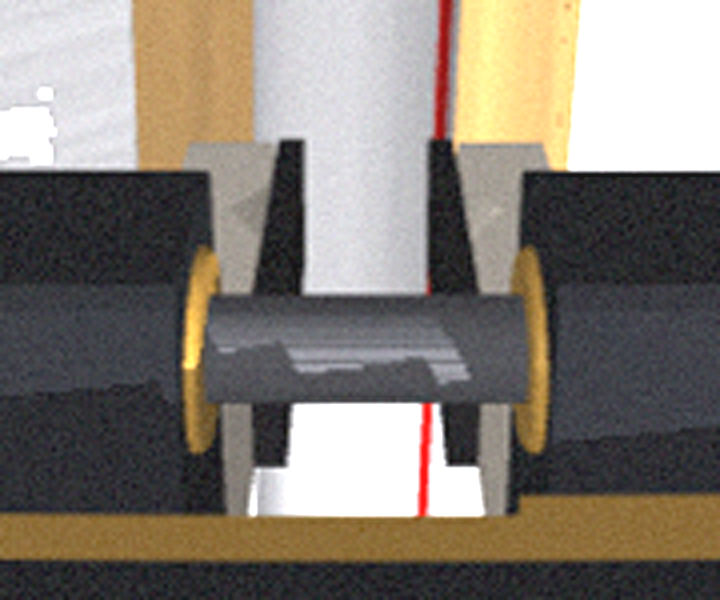

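Run:
```python
import pickle
from h import *
from scipy.spatial.transform import Rotation as Ro
print('grasp_offset',arm.grasp_offset,[a for a in dir(arm) if a[0]!='_'])
f,s=pickle.load(open('pics/w4.pkl','rb')); s=get_state(); e=s['eef_pos']; R=Ro.from_euler('xyz',s['ee_rot']).as_matrix()
print('far axis',R[:,0].round(2))
for b in (0,.01,.019,.03,.035,.04):
  print(b,[proj(f,e+R@np.array([sx,sy,-b]))[0].round(1).tolist() for sx in(.0095,-.0095) for sy in(-.0088,.0088)])
```

```text
grasp_offset 0.0188 ['Unreachable', 'grasp_offset', 'job_done']
far axis [-0.96  0.27 -0.  ]
0 [[307.7, 214.7], [334.0, 214.7], [308.0, 240.6], [333.6, 240.6]]
0.01 [[307.0, 220.2], [334.6, 220.2], [307.4, 247.2], [334.2, 247.2]]
0.019 [[306.3, 225.6], [335.3, 225.6], [306.8, 253.7], [334.8, 253.7]]
0.03 [[305.4, 233.0], [336.1, 233.0], [306.0, 262.5], [335.7, 262.5]]
0.035 [[305.0, 236.7], [336.6, 236.6], [305.5, 266.8], [336.1, 266.8]]
0.04 [[304.5, 240.5], [337.0, 240.5], [305.1, 271.4], [336.5, 271.4]]
```

The fingertips show at (306,235) and (337,235), which puts the real tips about 33 mm above the reported TCP. That explains why the fingers closed above the tube. I'll open, go lower with a force check, and grip again.

```bash
python3 -m creep '{"translation":[[0,0,0],[0,0,0],[0,0,0],[0,0,0],[0,0,0],[0,0,0]],"spin":[0,0,0,0,0,0],"gripper":[0.7,0.7,0.7,0.7,0.7,0.7]}' 15
python3 -m creep '{"translation":[[0,-1,-8],[0,-1,-8],[0,0,-8],[0,0,-6],[0,0,0]],"spin":[0,0,0,0,0],"gripper":[0.7,0.7,0.7,0.7,0.7]}' 15
```

```text
t: 6.0
eef_pos: [0.4352, 0.2746, 0.0474]
ee_rot: [3.142, 0.0, 2.872]
force: [0.2, 0.3, 0.3]
width: 0.0584
gripper_force: 0.0
t: 6.5
eef_pos: [0.4346, 0.2719, 0.0161]
ee_rot: [-3.139, -0.001, 2.872]
force: [-1.0, -0.5, 0.3]
width: 0.0613
gripper_force: 0.0
```

```bash
python3 -m creep '{"translation":[[0,0,0],[0,0,0],[0,0,0],[0,0,0],[0,0,0],[0,0,0],[0,0,0]],"spin":[0,0,0,0,0,0,0],"gripper":[0.25,0.25,0.25,0.25,0.25,0.25,0.25]}' 15
```

```text
t: 7.2
eef_pos: [0.4353, 0.2726, 0.0176]
ee_rot: [3.141, 0.0, 2.872]
force: [-0.3, -0.2, 2.9]
width: 0.0315
gripper_force: 15.0
```

```bash
python3 -m creep '{"translation":[[0,0,5],[0,0,20],[0,0,30],[0,0,30],[8,-18,10],[12,-28,0],[12,-28,0],[12,-28,0]],"spin":[0,0,0,0,0.08,0.14,0.14,0.14],"gripper":[0.25,0.25,0.25,0.25,0.25,0.25,0.25,0.25]}' 25
python3 -m creep '{"translation":[[12,-28,0],[12,-28,0],[12,-28,0],[12,-28,0],[12,-28,0],[12,-28,0],[4,-13,0],[0,0,0]],"spin":[0.14,0.14,0.14,0.14,0.14,0.14,0.14,0.14],"gripper":[0.25,0.25,0.25,0.25,0.25,0.25,0.25,0.25]}' 25
python3 snap.py w5 tube mat; python3 -c "
from h import *
s=get_state();print(s['width'],s['gripper_force'],s['force'])"
```

```text
t: 8.0
eef_pos: [0.4793, 0.1697, 0.1126]
ee_rot: [3.141, 0.0, -2.904]
force: [0.7, 1.0, -2.0]
width: 0.0314
gripper_force: 24.9
t: 8.8
eef_pos: [0.5552, -0.0122, 0.112]
ee_rot: [3.141, -0.0, -1.787]
force: [-0.8, -0.2, -2.4]
width: 0.0314
gripper_force: 24.9
cam [ 0.539 -0.091  0.301] axis [ 0.06  0.29 -0.96] right [-0.98  0.22 -0.  ] 8.85 [ 0.5551 -0.0115  0.1121] [ 3.141 -0.    -1.778]
tube 0.59 [ 0.557 -0.014  0.154] [319. 256.]
mat 0.89 [ 0.528 -0.008  0.004] [348. 186.]
mat 0.72 [ 0.554 -0.014  0.154] [324. 256.]
0.03144593230119604 24.892049431800842 [ 0.17113783 -0.87768917 -1.5899725 ]
```

```bash
python3 -m creep '{"translation":[[0,0,-35],[0,0,-40],[0,0,-30],[0,0,-15],[0,0,-8],[0,0,-3],[0,0,0],[0,0,0]],"spin":[0,0,0,0,0,0,0,0],"gripper":[0.25,0.25,0.25,0.25,0.25,0.25,0.25,0.25]}' 15
```

```text
t: 9.75
eef_pos: [0.556, -0.01, -0.0176]
ee_rot: [-3.14, 0.001, -1.791]
force: [-0.3, -0.5, -1.3]
width: 0.0315
gripper_force: 14.9
```

```bash
python3 -m creep '{"translation":[[0,0,-2],[0,0,-1],[0,0,-1],[0,0,0]],"spin":[0,0,0,0],"gripper":[0.25,0.25,0.25,0.25]}' 15
```

```text
t: 10.15
eef_pos: [0.5554, -0.0104, -0.0223]
ee_rot: [-3.141, 0.0, -1.791]
force: [-0.6, 0.1, 1.3]
width: 0.0315
gripper_force: 14.9
```

Contact, with the force going from -1.6 to +1.3 N. Releasing into a loose cage around the tube.

```bash
python3 -m creep '{"translation":[[0,0,0],[0,0,0],[0,0,0],[0,0,0]],"spin":[0,0,0,0],"gripper":[0.5,0.5,0.5,0.5]}' 15
python3 snap.py w6 tube
python3 - <<'E'
import cv2
cv2.imwrite('pics/c5.png',cv2.convertScaleAbs(cv2.imread('pics/w6.png'),alpha=1.4))
E
```

```text
t: 10.55
eef_pos: [0.5553, -0.0104, -0.0226]
ee_rot: [-3.141, 0.0, -1.791]
force: [0.6, -0.6, 0.4]
width: 0.0435
gripper_force: 0.0
cam [ 0.538 -0.089  0.166] axis [ 0.07  0.29 -0.96] right [-0.98  0.22 -0.  ] 10.6 [ 0.5552 -0.0104 -0.0227] [ 3.142 -0.    -1.791]
```

View pics/c5.png

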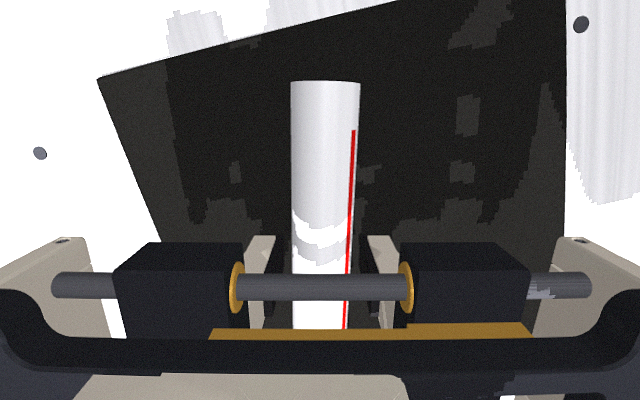

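The tube lies on the mat with its axis near column 325 and the red line right of it at (350,200), on the -x side. Rolling toward -x, which is right in this picture, brings the strip up. I'll narrow the cage and push gently.

```bash
cat > ang.py <<'E'
# tube pose on given z and roll from coloured line pixels in wrist image
import sys,pickle
from h import *
from scipy.optimize import least_squares
def red(f,c='r',rows=(60,235)):
    a=f['img'].astype(int); m=(a[...,0]-np.maximum(a[...,1],a[...,2])>40) if c=='r' else (a[...,2]-a[...,0]>30)
    m[:rows[0]]=0; m[rows[1]:]=0; return m
def run(n,c='r',z=.02,box=(230,410,60,235)):
    f,s=pickle.load(open('pics/'+n+'.pkl','rb')); a=f['img'].astype(int)
    m=red(f,c,box[2:]); m[:,:box[0]]=0; m[:,box[1]:]=0
    br=((a.min(2)>70)|m).astype(np.uint8); br[:,:box[0]]=0; br[:,box[1]:]=0; br[:box[2]]=0; br[box[3]:]=0
    nn,lab,st,_=cv2.connectedComponentsWithStats(br); k=1+np.argmax(st[1:,4]); t=lab==k
    E=[];W=[]
    top=np.where(t.any(1))[0].min()
    for r in range(top+12,box[3]-5,4):
        x=np.where(t[r])[0]; 
        if len(x): E.append((x.min()-.5,r,x.max()+.5))
        y=np.where(m[r])[0]
        if len(y)>0: W.append((y.mean(),r,len(y)))
    yaw0=s['ee_rot'][2]%np.pi; e=s['eef_pos']; tt=np.linspace(0,2*np.pi,72)
    topc=np.where(t[top+1])[0].mean()
    def ax(p): return np.array([np.cos(p[2]),np.sin(p[2]),0])
    def hull(p):
        A=ax(p); B=np.array([-A[1],A[0],0]); C=.016*(np.cos(tt)[:,None]*B+np.sin(tt)[:,None]*[0,0,1])
        return cv2.convexHull(np.vstack([proj(f,np.array([p[0],p[1],z])+A*q*.09+C) for q in(-1,1)]).astype(np.float32))
    def res(p):
        h=hull(p); return [cv2.pointPolygonTest(h,(float(u),float(v)),True) for l,v,r in E for u in(l,r)]+[5*cv2.pointPolygonTest(h,(float(topc),float(top-.5)),True)]
    o=least_squares(res,[e[0],e[1],yaw0],loss='soft_l1',diff_step=1e-4,x_scale=[.01,.01,.05]); p=o.x; A=ax(p); out=[]
    B=np.cross([0,0,1],A)
    for u,v,_ in W:
        oo,d=ray(f,(u,v)); d=d[0]/np.linalg.norm(d[0]); w=oo-np.array([p[0],p[1],z])
        dp=d-A*(d@A); wp=w-A*(w@A); qa,qb,qc=dp@dp,2*dp@wp,wp@wp-.016**2; D=max(qb*qb-4*qa*qc,0); k=(-qb-D**.5)/2/qa; P=wp+k*dp
        out.append(np.degrees(np.arctan2(P@B,P[2])))
    print(n,'t',round(s['t'],2),'tube',p.round(4),'rms',round(float(np.std(o.fun)),2),'roll off up (+ toward left of axis dir) deg',np.median(out).round(1) if out else None,'spread',np.std(out).round(1) if out else None,len(out),'axis',A.round(3),'B',B.round(2),'eef',e.round(4))
if __name__=='__main__':
    k=sys.argv; run(k[1],k[2] if len(k)>2 else 'r',float(k[3]) if len(k)>3 else .02)
E
python3 ang.py w6
python3 -m creep '{"translation":[[0,0,0],[-4,1,0],[-4,1,0],[-4,1,0],[-4,1,0],[0,0,0]],"spin":[0,0,0,0,0,0],"gripper":[0.43,0.43,0.43,0.43,0.43,0.43]}' 10
python3 snap.py w7; python3 ang.py w7
```

```text
w6 t 10.6 tube [ 0.556  -0.0108  1.3287] rms 0.33 roll off up (+ toward left of axis dir) deg 53.9 spread 0.8 25 axis [0.24  0.971 0.   ] B [-0.97  0.24  0.  ] eef [ 0.5552 -0.0104 -0.0227]
t: 11.25
eef_pos: [0.5384, -0.0063, -0.0226]
ee_rot: [3.141, -0.0, -1.791]
force: [-0.4, 0.4, 0.1]
width: 0.0376
gripper_force: 0.0
cam [ 0.522 -0.085  0.166] axis [ 0.07  0.29 -0.96] right [-0.98  0.22 -0.  ] 11.3 [ 0.5389 -0.0063 -0.0225] [ 3.142 -0.    -1.79 ]
w7 t 11.3 tube [ 0.5357 -0.0059  1.3668] rms 2.1 roll off up (+ toward left of axis dir) deg None spread None 0 axis [0.203 0.979 0.   ] B [-0.98  0.2   0.  ] eef [ 0.5389 -0.0063 -0.0225]
```

```bash
python3 ang.py w7 b; python3 -c "
import cv2
cv2.imwrite('pics/c6.png',cv2.convertScaleAbs(cv2.imread('pics/w7.png')[50:350,150:500],alpha=1.4))"
```

```text
w7 t 11.3 tube [ 0.539  -0.007   1.3248] rms 0.51 roll off up (+ toward left of axis dir) deg -56.0 spread 0.8 25 axis [0.244 0.97  0.   ] B [-0.97  0.24  0.  ] eef [ 0.5389 -0.0063 -0.0225]
```

View pics/c6.png

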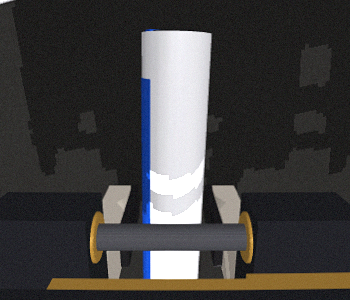

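The strip is now coming up on the left at crop (146,150), so the tube is rolling cleanly. About 62° is left, roughly 17 mm.

```bash
python3 -m creep '{"translation":[[-4,1,0],[-4,1,0],[-4,1,0],[-2,0.5,0],[0,0,0],[0,0,0]],"spin":[0,0,0,0,0,0],"gripper":[0.43,0.43,0.43,0.43,0.43,0.43]}' 10
python3 snap.py w8; python3 ang.py w8 b
```

```text
t: 11.9
eef_pos: [0.5253, -0.0028, -0.0226]
ee_rot: [-3.141, 0.0, -1.791]
force: [0.1, -0.0, 0.9]
width: 0.0375
gripper_force: 0.0
cam [ 0.508 -0.081  0.166] axis [ 0.07  0.29 -0.96] right [-0.98  0.22 -0.  ] 11.95 [ 0.5254 -0.0028 -0.0226] [-3.141  0.    -1.791]
w8 t 11.95 tube [ 0.5244 -0.004   1.3327] rms 0.3 roll off up (+ toward left of axis dir) deg -12.7 spread 2.6 26 axis [0.236 0.972 0.   ] B [-0.97  0.24  0.  ] eef [ 0.5254 -0.0028 -0.0226]
```

```bash
python3 -m creep '{"translation":[[0,0,0],[-2,0.5,0],[-1,0.2,0],[0,0,0],[0,0,0]],"spin":[0,0,0,0,0],"gripper":[0.38,0.38,0.38,0.38,0.38]}' 10
python3 snap.py w9; python3 ang.py w9 b
python3 - <<'E'
import pickle
from h import *
from ang import red
f,s=pickle.load(open('pics/w9.pkl','rb')); m=red(f,'b')
for r in range(100,235,15):
    x=np.where(m[r,230:410])[0]+230; a=f['img'][r].astype(int).min(1); t=np.where(a[250:400]>70)[0]+250
    print(r,x.min() if len(x) else 0,x.max() if len(x) else 0,t.min(),t.max())
E
```

```text
t: 12.45
eef_pos: [0.5221, -0.0022, -0.0226]
ee_rot: [3.142, -0.0, -1.791]
force: [-0.2, 0.6, 0.5]
width: 0.0332
gripper_force: 0.1
cam [ 0.505 -0.081  0.166] axis [ 0.07  0.29 -0.96] right [-0.98  0.22 -0.  ] 12.5 [ 0.5222 -0.0022 -0.0226] [ 3.142 -0.    -1.791]
w9 t 12.5 tube [ 0.522  -0.0032  1.3311] rms 0.32 roll off up (+ toward left of axis dir) deg -3.7 spread 0.4 25 axis [0.237 0.971 0.   ] B [-0.97  0.24  0.  ] eef [ 0.5222 -0.0022 -0.0226]
100 0 0 292 360
115 0 0 292 359
130 312 334 292 358
145 312 335 292 358
160 311 334 292 357
175 311 334 292 356
190 311 333 292 355
205 311 333 293 355
220 311 332 293 354
```

```bash
python3 -m creep '{"translation":[[-1,0.2,0],[0,0,0],[0,0,0],[0,0,0],[0,0,0]],"spin":[0,0,0,0,0],"gripper":[0.38,0.38,0.34,0.3,0.3]}' 10
python3 snap.py w10; python3 ang.py w10 b
```

```text
t: 13.0
eef_pos: [0.5212, -0.002, -0.0227]
ee_rot: [3.142, -0.0, -1.791]
force: [0.3, -0.8, -0.3]
width: 0.0319
gripper_force: 10.0
cam [ 0.504 -0.08   0.166] axis [ 0.07  0.29 -0.96] right [-0.98  0.22 -0.  ] 13.05 [ 0.5212 -0.002  -0.0226] [-3.142  0.    -1.791]
w10 t 13.05 tube [ 0.5216 -0.0031  1.3347] rms 0.31 roll off up (+ toward left of axis dir) deg -2.2 spread 0.4 25 axis [0.234 0.972 0.   ] B [-0.97  0.23  0.  ] eef [ 0.5212 -0.002  -0.0226]
```

```bash
python3 -m creep '{"translation":[[0,0,0],[0,0,0],[-0.8,0.2,0],[0,0,0],[0,0,0],[0,0,0]],"spin":[0,0,0,0,0,0],"gripper":[0.38,0.38,0.38,0.36,0.3,0.3]}' 10
python3 snap.py w11; python3 ang.py w11 b
```

```text
t: 13.65
eef_pos: [0.5203, -0.0018, -0.0227]
ee_rot: [3.141, -0.0, -1.791]
force: [-0.7, -0.2, 0.0]
width: 0.0319
gripper_force: 10.0
cam [ 0.503 -0.08   0.166] axis [ 0.07  0.29 -0.96] right [-0.98  0.22 -0.  ] 13.7 [ 0.5203 -0.0018 -0.0227] [ 3.141 -0.    -1.791]
w11 t 13.7 tube [ 0.5207 -0.0029  1.3346] rms 0.33 roll off up (+ toward left of axis dir) deg 1.0 spread 0.4 25 axis [0.234 0.972 0.   ] B [-0.97  0.23  0.  ] eef [ 0.5203 -0.0018 -0.0227]
```

The strip is within about 1° of straight up. Next I'll refine the cradle pose from the saved pictures.

```bash
cat > crad.py <<'E'
import pickle
from h import *
from scipy.optimize import differential_evolution
fs={n:pickle.load(open(f'pics/{n}.pkl','rb'))[0] for n in('w1','w2')}; fs['top']=grab('top')
def one(names):
    def sc(p):
        x,y,t=p; c,s=np.cos(t),np.sin(t); tot=0
        for n in names:
            f=fs[n]; g=f['g']
            def S(hx,hy):
                P=[]
                for u in np.linspace(-.85,.85,40): P+= [(u*.075,hy),(u*.075,-hy),(hx,u*.045),(-hx,u*.045)]
                P=np.array(P); W=np.c_[x+c*P[:,0]-s*P[:,1],y+s*P[:,0]+c*P[:,1],np.full(len(P),.01)]; q=proj(f,W)
                return cv2.remap(g,q[:,0].astype(np.float32)[None],q[:,1].astype(np.float32)[None],1,borderMode=cv2.BORDER_REPLICATE)[0]
            e=.0025; tot+=np.minimum(S(.075+e,.045+e)-S(.075-e,.045-e),60).mean()
        return -tot
    o=differential_evolution(sc,[(.48,.515),(-.275,-.24),(1.25,1.5)],seed=1,tol=1e-6,maxiter=80); print(names,o.x.round(4),round(o.fun,1))
for f in fs.values(): f['g']=cv2.cvtColor(f['img'],cv2.COLOR_RGB2GRAY).astype(np.float32)
for n in (['w1'],['w2'],['top'],['w1','w2','top']): one(n)
E
python3 crad.py
```

```text
['w1'] [ 0.4961 -0.2604  1.3922] -55.4
['w2'] [ 0.4966 -0.2565  1.3948] -50.3
['top'] [ 0.4988 -0.2594  1.3809] -51.3
['w1', 'w2', 'top'] [ 0.4972 -0.2573  1.3857] -139.6
```

```bash
python3 -m creep '{"translation":[[0,0,0],[0,0,4],[0,0,16],[0,0,30],[0,0,30],[0,-20,15],[-3,-32,5],[-3,-32,0]],"spin":[0,0,0,0,0,0.015,0.015,0.015],"gripper":[0.25,0.25,0.25,0.25,0.25,0.25,0.25,0.25]}' 25
python3 -m creep '{"translation":[[-3,-35,0],[-3,-35,0],[-3,-35,0],[-3,-35,0],[-4,-25,0],[-4,-8,0],[0,0,0],[0,0,0]],"spin":[0,0,0,0,0,0,0,0],"gripper":[0.25,0.25,0.25,0.25,0.25,0.25,0.25,0.25]}' 25
python3 snap.py w12 cradle tube; python3 -c "
import cv2
cv2.imwrite('pics/c7.png',cv2.convertScaleAbs(cv2.imread('pics/w12.png'),alpha=1.2))"
```

```text
t: 14.55
eef_pos: [0.5151, -0.0862, 0.0789]
ee_rot: [-3.139, 0.001, -1.744]
force: [0.5, -0.6, -1.8]
width: 0.0317
gripper_force: 25.0
t: 15.35
eef_pos: [0.4942, -0.2585, 0.0774]
ee_rot: [3.141, 0.0, -1.746]
force: [0.4, 0.5, -1.8]
width: 0.0312
gripper_force: 25.0
cam [ 0.481 -0.338  0.266] axis [ 0.05  0.29 -0.96] right [-0.98  0.18 -0.  ] 15.4 [ 0.4945 -0.2581  0.0774] [-3.142  0.    -1.745]
tube 0.81 [ 0.496 -0.263  0.121] [317. 253.]
```

View pics/c7.png

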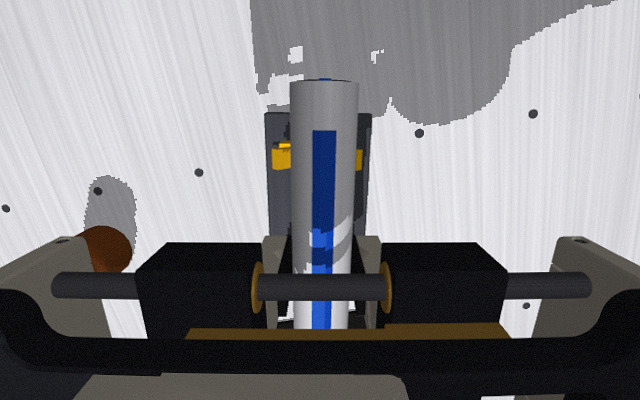

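Run:
```python
import pickle
from h import *
from ang import run
np.set_printoptions(precision=4,suppress=True)
f,s=pickle.load(open('pics/w12.pkl','rb')); g=f['img'].astype(int).sum(2)
E=[]
for r in range(120,145,4):
    row=np.convolve(g[r],[1,1,-1,-1],'valid')  # positive when right brighter? 
    d=g[r,3:]-g[r,:-3]; L=250+np.argmin(d[250:280])+1.5; Rr=360+np.argmax(d[360:385])+1.5; E.append((L,Rr,r))
print(E)
d=[ [c,100+np.argmin(g[103:125,c]-g[100:122,c])+1.5] for c in(272,280,286,362,367)]; print(d)
l=onz(f,[(a,r) for a,b,r in E],.01)[:,:2]; rr=onz(f,[(b,r) for a,b,r in E],.01)[:,:2]
print('width',np.linalg.norm(l-rr,axis=1)); m=(l+rr)/2
fe=onz(f,d,.01); print('far edge',fe[:,:2])
A=np.array([np.cos(1.39),np.sin(1.39)]); B=np.array([-A[1],A[0]])
print('axis lateral vs eef',((m-s['eef_pos'][:2])@B),'far end along A minus 75',(fe[:,:2]-s['eef_pos'][:2])@A-.075)
e=onz(f,[(324,80)],.12)  # far end top rim approx (z ~.136)
print('tube far end along A',(onz(f,[(324,81)],.135)[:,:2]-s['eef_pos'][:2])@A-.09, 'state',s['eef_pos'])
run('w12','b',.12,(286,362,60,235))
```

```text
[(np.float64(263.5), np.float64(371.5), 120), (np.float64(263.5), np.float64(371.5), 124), (np.float64(263.5), np.float64(371.5), 128), (np.float64(263.5), np.float64(371.5), 132), (np.float64(264.5), np.float64(370.5), 136), (np.float64(264.5), np.float64(370.5), 140), (np.float64(264.5), np.float64(370.5), 144)]
[[272, np.float64(104.5)], [280, np.float64(106.5)], [286, np.float64(103.5)], [362, np.float64(112.5)], [367, np.float64(112.5)]]
width [0.0894 0.0897 0.09   0.0904 0.089  0.0893 0.0897]
far edge [[ 0.5203 -0.3452]
 [ 0.5142 -0.3425]
 [ 0.5089 -0.344 ]
 [ 0.4489 -0.3261]
 [ 0.4448 -0.3254]]
axis lateral vs eef [-0.004  -0.0039 -0.0039 -0.0039 -0.0039 -0.0039 -0.0039] far end along A minus 75 [-0.156  -0.1545 -0.1568 -0.1501 -0.1501]
tube far end along A [-0.1801] state [ 0.4945 -0.2581  0.0774]
w12 t 15.4 tube [ 0.4932 -0.2662  1.3808] rms 1.85 roll off up (+ toward left of axis dir) deg -0.3 spread 0.3 26 axis [0.189 0.982 0.   ] B [-0.98  0.19  0.  ] eef [ 0.4945 -0.2581  0.0774]
```

The cradle's far edge shows at row 112, and its sides are 90 mm apart, as given. Lengthwise the tube agrees to 0.1 mm. Laterally I need about +3.2 mm in x.

```bash
python3 -m creep '{"translation":[[3.2,-0.6,-10],[0,0,-18],[0,0,-14],[0,0,-8],[0,0,-4],[0,0,-2],[0,0,0],[0,0,0]],"spin":[0,0,0,0,0,0,0,0],"gripper":[0.25,0.25,0.25,0.25,0.25,0.25,0.25,0.25]}' 25
python3 -m creep '{"translation":[[0,0,-1.5],[0,0,-1.5],[0,0,0]],"spin":[0,0,0],"gripper":[0.25,0.25,0.25]}' 25
```

```text
t: 16.3
eef_pos: [0.4981, -0.2595, 0.0219]
ee_rot: [-3.141, -0.0, -1.746]
force: [-0.4, -1.0, -1.2]
width: 0.0315
gripper_force: 25.0
t: 16.6
eef_pos: [0.4975, -0.2594, 0.0183]
ee_rot: [3.142, 0.0, -1.746]
force: [0.4, -0.2, -1.5]
width: 0.0314
gripper_force: 25.0
```

```bash
python3 -m creep '{"translation":[[0,0,-0.7],[0,0,0],[0,0,0]],"spin":[0,0,0],"gripper":[0.25,0.25,0.25]}' 25
python3 -m creep '{"translation":[[0,0,-0.5],[0,0,0]],"spin":[0,0],"gripper":[0.25,0.25]}' 25
```

```text
t: 16.9
eef_pos: [0.4976, -0.2594, 0.0177]
ee_rot: [3.142, -0.0, -1.746]
force: [1.1, -0.0, -1.4]
width: 0.0317
gripper_force: 25.0
t: 17.1
eef_pos: [0.4978, -0.2595, 0.0174]
ee_rot: [-3.141, -0.0, -1.746]
force: [0.0, -0.3, 0.4]
width: 0.0314
gripper_force: 24.9
```

```bash
python3 -m creep '{"translation":[[0,0,-0.5],[0,0,0],[0,0,0],[0,0,0]],"spin":[0,0,0,0],"gripper":[0.25,0.25,0.25,0.25]}' 6
python3 snap.py w13
python3 - <<'E'
from ang import run
run('w13','b',.06,(286,362,60,235))
E
```

```text
t: 17.5
eef_pos: [0.4978, -0.2595, 0.0172]
ee_rot: [-3.141, -0.0, -1.746]
force: [-1.0, 1.1, 6.4]
width: 0.0319
gripper_force: 6.0
cam [ 0.484 -0.338  0.206] axis [ 0.05  0.29 -0.96] right [-0.98  0.17 -0.  ] 17.55 [ 0.4978 -0.2594  0.0172] [-3.141 -0.    -1.746]
w13 t 17.55 tube [ 0.497  -0.2672  1.3824] rms 1.51 roll off up (+ toward left of axis dir) deg 0.7 spread 0.2 26 axis [0.187 0.982 0.   ] B [-0.98  0.19  0.  ] eef [ 0.4978 -0.2594  0.0172]
```

Seated, with 6 N upward and very little sideways. The roll reads 0.7°. Letting go.

```bash
python3 -m creep '{"translation":[[0,0,0.3],[0,0,0],[0,0,0],[0,0,0],[0,0,0],[0,0,0]],"spin":[0,0,0,0,0,0],"gripper":[0.4,0.6,0.6,0.6,0.6,0.6]}' 6
python3 -m creep '{"translation":[[0,0,10],[0,0,30],[0,0,40],[0,0,40],[0,-10,40],[0,-30,0],[0,-30,0],[0,0,0]],"spin":[0,0,0,0,0,0,0,0],"gripper":[0.6,0.6,0.6,0.6,0.6,0.6,0.6,0.6]}'
python3 snap.py w14 tube cradle
python3 - <<'E'
from h import *
w=cv2.imread('pics/w14.png')[0:300,120:520]; a=grab('side')['img'][100:250,220:420,::-1]
cv2.imwrite('pics/c8.png',np.hstack([cv2.convertScaleAbs(w,alpha=1.2),cv2.resize(a,(400,300),interpolation=cv2.INTER_CUBIC)]))
E
```

```text
t: 18.15
eef_pos: [0.4976, -0.2594, 0.0169]
ee_rot: [3.142, 0.0, -1.746]
force: [0.5, -0.3, 0.5]
width: 0.0528
gripper_force: 0.0
t: 18.95
eef_pos: [0.4975, -0.3318, 0.1779]
ee_rot: [-3.141, -0.001, -1.748]
force: [-0.3, 1.4, -0.1]
width: 0.0528
gripper_force: 0.0
cam [ 0.484 -0.411  0.367] axis [ 0.05  0.29 -0.96] right [-0.98  0.18 -0.  ] 19.0 [ 0.4973 -0.3306  0.1775] [-3.141 -0.    -1.748]
tube 0.74 [ 0.497 -0.261  0.062] [333. 246.]
cradle 0.91 [ 0.496 -0.26   0.001] [333. 225.]
```

View pics/c8.png

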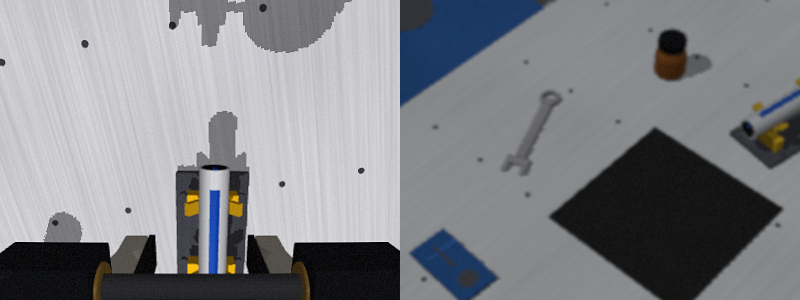

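The tube sits in both yellow Vs with the strip up, at (215,225) in the wrist crop. The jar, wrench and offcut are undisturbed. I'll shift for a full view and measure the centring.

```bash
python3 -m creep '{"translation":[[0,20,10],[0,40,0],[0,45,0],[0,40,0],[0,15,0],[0,0,0],[0,0,0]],"spin":[0,0,0,0,0,0,0],"gripper":[0.6,0.6,0.6,0.6,0.6,0.6,0.6]}'
python3 snap.py w15 tube cradle
python3 - <<'E'
import pickle
from h import *
from ang import red
np.set_printoptions(precision=4,suppress=True)
f,s=pickle.load(open('pics/w15.pkl','rb')); cv2.imwrite('pics/c9.png',cv2.convertScaleAbs(f['img'][20:260,200:460,::-1],alpha=1.4).repeat(2,0).repeat(2,1))
m=red(f,'b',(30,245)); m[:,:260]=0; m[:,400:]=0; r=np.where(m.sum(1)>3)[0]; print('blue rows',r.min(),r.max())
A=np.array([np.cos(1.39),np.sin(1.39)]);B=np.array([-A[1],A[0]]);C=np.array([.4975,-.2587])
q=[(np.where(m[k])[0].mean(),k) for k in r]; e=onz(f,[q[0],q[-1]],.076)[:,:2]; print((e-C)@A,(e-C)@B)
E
```

```text
t: 19.85
eef_pos: [0.4978, -0.1687, 0.1874]
ee_rot: [-3.141, 0.0, -1.744]
force: [0.6, 0.2, 0.4]
width: 0.0528
gripper_force: 0.0
cam [ 0.484 -0.248  0.376] axis [ 0.05  0.29 -0.96] right [-0.98  0.17 -0.  ] 19.9 [ 0.4977 -0.1692  0.1872] [-3.141 -0.    -1.745]
tube 0.95 [ 0.493 -0.262  0.059] [310.  93.]
blue rows 30 187
[-0.0567  0.0894] [-0.0005 -0.0015]
```

View pics/c9.png

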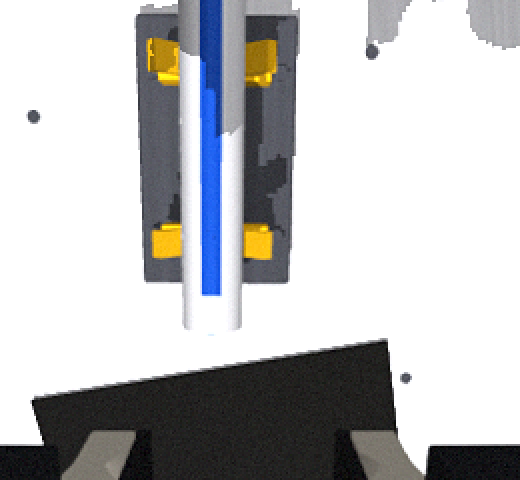

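Run:
```python
import pickle
from h import *
from ang import red
np.set_printoptions(precision=4,suppress=True)
f,s=pickle.load(open('pics/w15.pkl','rb'))
m=red(f,'b',(0,180)); m[:,:285]=0; m[:,:][:,325:]=0; r=np.where(m.sum(1)>4)[0]; print('rows',r.min(),r.max())
base=onz(f,[(268.5,27),(349,27),(273,160.5),(344,160.5)],.01)[:,:2]; print('base',base,'long',np.linalg.norm((base[0]+base[1]-base[2]-base[3])/2))
C=base.mean(0); d=(base[2]+base[3]-base[0]-base[1]); A=d/np.linalg.norm(d); B=np.array([-A[1],A[0]]); print('C',C,'yaw',np.arctan2(A[1],A[0]))
q=[(np.where(m[k])[0].mean(),k) for k in (r.min(),r.max()+.0)for k in[int(k)]]
e=onz(f,q,.076)[:,:2]; print('strip ends along/lat',(e-C)@A,(e-C)@B)
n=onz(f,[(306,184.5)],.06)[:,:2]; print('tube near end',(n-C)@A)
for z,a in ((.06,0),):
  for row in(100,120,140):
    mm=np.where(m[row])[0]; g=f['img'][row].astype(int).min(1); print(row,mm.min(),mm.max())
```

```text
rows 13 168
base [[ 0.5273 -0.3393]
 [ 0.4405 -0.324 ]
 [ 0.5543 -0.194 ]
 [ 0.4684 -0.179 ]] long 0.14771349985946977
C [ 0.4976 -0.2591] yaw 1.3841965520473805
strip ends along/lat [-0.0701  0.0698] [-0.0011  0.0002]
tube near end [0.0913]
100 300 311
120 300 310
140 300 310
```

The tube is centred to under 1 mm (strip ends at -70.1 and +69.8 mm), the strip is upright within about 2°, and the gripper is clear of everything.

```bash
python3 -c "
from station import arm
print(arm.job_done())"
```

```text
the job is handed in; nothing more can be done
None
```

The job is handed in at about 20 s: the small tube was rolled on the mat until its strip faced up, and it now lies in the yellow cradle, centred within about 1 mm, strip within about 2° of straight up.

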